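# Fetch the thick cell from the push dispenser

## Robot

A 6-joint arm with a two-finger parallel gripper is mounted at the origin on the work surface. World frame = base frame: x ahead of the robot, y to its left, z up, the work surface at z = 0. Lengths are in mm, angles in rad, forces in N, time in s.
With the tool pointing down it reaches from about 250 to 775 mm from the base axis. Payload 8.9 kg.
Tool frame: the origin (TCP) lies midway between the tips of the shut fingers; the grasp point (between the pads) lies 19 mm behind it; z points along the fingers, y is the line along which they close (so a half turn about z gives the same grasp; the last joint's range is limited). The gripper opens to 85 mm and grips with 20 to 120 N. Pads are 22 mm wide; open, the fingers measure 114 mm over their backs; the gripper's body (76 mm by 85 mm) begins 54 mm behind the grasp point. The pads swing forward as they close: fully open they stand 13 mm farther back than shut.
Start: joints at [-1.336, 0.291, -0.153, 1.127, 0, 1.431], TCP at [191.708, -488.745, 231.305] pointing down, gripper open.
Joint ranges: [-2.52, 2.52], [-0.91, 1.74], [-1.3, 1.37], [-1.96, 2.02], [-1.52, 1.47], [-3.14, 3.14]. Speed limits (rad/s): [2.22, 2.22, 2.79, 3.14, 3.14, 3.14].

## Interface

Orientations are given as a rotation vector (axis times angle).
In Python, from station import bot, snapshot, camera_info, job gives the robot as it stands. The module is installed in compiled form; this text tells all that it offers.
- The arm moves only by the shell command python3 -m jog 'ROWS' [FORCE]. ROWS is JSON, a list that holds one entry, the list of rows, each a list of 7 numbers: the shift along the tool's x, y, z as a fraction of full scale, then the turn, a rotation vector about the tool's x, y, z as a fraction of full scale, then the closure, from -1 (fully open) to 1 (shut). In form: [[[x, y, z, rx, ry, rz, claw], ...]]. A call has 1 to 12 rows; each row shifts and turns the commanded pose from where the row before left it, along the tool's axes as they then stand; what a row does not reach is not made up. Full scale, the value 1, is 0.05 m for a shift and 2 rad for a turn. A row lasts 1/12 s, in which the tool goes at most 41.7 mm and 7.16 degrees, less where a joint would pass 70% of its speed; a pose out of reach is approached as far as the arm can. A call with a number of a shift or a turn outside -1 to 1 is refused whole. A call with a gripper value outside its range is refused whole. The fingers move at their own pace and stop on an object; FORCE is the grip in N (left out, the last holds). Time passes only in rows, so rows that do not move let the fingers close. It gives the time, the measured TCP pose, the force, the opening and the grip force at its end, in the units of the state.
- bot.read_state(): the state, without advancing time (a new reading comes with each control period).
- snapshot(name): name is "scene" or "top" or "wrist"; returns the picture (420x560x3 uint8, red, green, blue); there is no depth.
- camera_info(name): a dict with "camera_matrix" (3x3 intrinsics, pixels), "cam_to_world" (4x4, takes a point from camera to world coordinates). Camera axes: x right, y down, z forward; pixel columns grow to the right and rows downward; lengths in mm; the calibration is good to about 2 mm. The wrist camera is an equidistant fisheye: a pixel r from the principal point sees the ray r / f radians off the axis. A picture is of the moment at which its call begins: read the wrist's pose just before it. camera_info takes no time and is no camera call; for the wrist camera it gives the pose at the moment of the call.
- job.finish_job(): hands the job in; it is judged then, once.
The state is a dict: "t": time; "joints": joint angles; "dq": joint speeds; "joint_efforts": joint torques, N m; "tcp_pos": TCP position; "ee_rot": TCP orientation; "contact_force": force on the tool from outside, world axes, zero at the start; "torque": the same for the moment, N m; "finger_gap": opening from 0.0 (shut) to 1.0 (fully open); "finger_force": force on a finger pad.
Only numpy, scipy, OpenCV 4.12 (cv2) and the standard library are available. Lean on these libraries where they do the work, as an engineer would, in place of code of your own. Each camera call takes 0.05 s, during which the arm holds its last target. There are 200 camera calls.

## Task

Get a spare cell ready for the flashlight: push the pedal of the dispenser that holds the thick battery cell fully down and keep it down until the cell has rolled into the sloping pick-up pocket, then let the pedal come up. Pick the thick cell out of the pocket and lay it, without dropping it, flat in the black spare-cell holder, either way round. Leave the other dispenser with its thin cell, and everything else on the shelf, as they are.

Things in the scene. Friction and masses are not known exactly. Their poses are not given: they have to be found in the camera images.
- dispenser_c: Clear plastic dispenser of the thick cell, fixed, 150 x 70 mm, 190 mm tall, pedal at its +y side. Origin: on the shelf under it; x points up the ramp, z up. White ramp floor falls 25 deg towards -x, its lower edge at x = -60, z = 40 mm; 56 mm wide inside; side walls 26 mm above the floor, outer faces at y = +-32 mm. A gate stands 8 mm up 76 mm up the ramp.
- dispenser_aa: Clear plastic dispenser of the thin cell, fixed, 150 x 70 mm, 190 mm tall, pedal at its +y side. Origin: on the shelf under it; x points up the ramp, z up. White ramp floor falls 25 deg towards -x, its lower edge at x = -60, z = 40 mm; 56 mm wide inside; side walls 26 mm above the floor, outer faces at y = +-32 mm. A gate stands 8 mm up 76 mm up the ramp. Order of the two varies.
- pedal_c (a joint): Pedal of dispenser_c: 0 up (gate closed), 0.20 rad fully down at its stop (gate open). A spring lifts it back; about 7 N at the pad holds it down. The cell needs half a second to roll from gate to pocket.
- pedal_c_pad (a point): Centre of the top of the black pedal pad of dispenser_c (pad 44 mm along x, 42 mm along y). In the dispenser's frame at x = -85, y = 58, z = 62 mm when up; the pad swings on a hinge 160 mm behind it and goes 32 mm down to its stop.
- pedal_aa (a joint): Pedal of dispenser_aa: 0 up (gate closed), 0.20 rad fully down at its stop (gate open). A spring lifts it back; about 7 N at the pad holds it down. The cell needs half a second to roll from gate to pocket.
- pedal_aa_pad (a point): Centre of the top of the black pedal pad of dispenser_aa (pad 44 mm along x, 42 mm along y). In the dispenser's frame at x = -85, y = 58, z = 62 mm when up; the pad swings on a hinge 160 mm behind it and goes 32 mm down to its stop.
- pocket_c (a point): Where the thick cell's centre comes to rest, lying along y, in the open pick-up pocket at the ramp's lower end: x = -54, z = 57 mm in dispenser_c. Axes as the dispenser's. It lies on the sloped floor against two stops 16 mm high, 10 mm wide, one at each side wall; between them a 36 mm wide notch, open air in front and below, leaves room for a finger.
- hopper_c (a point): Middle of the lower edge of the front plate of dispenser_c's clear empty hopper, x = -26, z = 135 mm in the dispenser's frame. The plate, 64 mm wide, rises to z = 190 mm; hopper walls go back from it to x = 62 mm; two clear bars at z = 137 mm close the way down to the waiting cell. An upright gripper over the pocket would hit it: tilt the tool.
- cell_c: The thick cell. Battery cell, steel with a black sleeve, a plain cylinder 26 mm in diameter and 50 mm long, 65 g. Origin at its centre; y runs along the cylinder; x and z turn with it as it rolls. At the start it lies across the ramp behind the gate of dispenser_c, centre at x = 16, z = 90 mm in that dispenser's frame.
- cell_aa: The thin cell. Battery cell, steel with a black sleeve, a plain cylinder 14.5 mm in diameter and 50 mm long, 24 g. Origin at its centre; y runs along the cylinder; x and z turn with it as it rolls. At the start it lies across the ramp behind the gate of dispenser_aa, centre at x = 14, z = 83 mm in that dispenser's frame.
- holder: Spare-cell holder, black plastic, open at the top, fixed. Origin on the shelf under its middle, x along its length. Base 66 x 32 mm, 5 mm thick; end walls 18 mm high, 58 mm apart; corner posts 15 mm high, 32 mm apart across (y), 36 mm apart along x: both long sides have a 36 mm gap for fingers. A thick cell in it lies along x, its centre 18 mm above the shelf.
- flashlight: Red aluminium flashlight lying on the shelf, 155 mm long, head 38 mm; bystander. Origin under its middle, x along it.
- buckle_1: Black plastic ski boot buckle, 70 x 28 x 22 mm, lying flat; bystander. Origin under its middle.
- buckle_2: The other buckle of the pair, the same; bystander.
- key_dish: White ceramic key dish, 110 mm wide, 28 mm high; bystander. Origin under its middle.
- wax_tin: Flat round aluminium tin, 64 mm wide, 35 mm high; bystander. Origin under its middle.
- tape_measure: Grey tape measure, 66 x 34 x 60 mm; bystander. Origin under its middle.
- polish_jar: Small jar, 56 mm wide, 60 mm high; bystander. Origin under its middle.
Not all that is in view belongs to the job. Leave any turquoise look-alike of the holder alone.

How it is judged:
By the outcome, as a careful person would: the job done as asked, in the order asked, and still so for the second after the job is handed in, with the robot touching nothing.
It also fails if it takes over 53 s, if anything falls off the work surface, if the arm or the gripper's body presses on something with over 40 N, if the wrist force passes 120 N, or if a joint passes its speed limit or range.

## Working session

There is one attempt and no reset: what is moved stays moved. The work goes in short steps, Python scripts to look and compute and a shell command to move; the robot and the scene stay as the last step left them, time stands still between calls to the robot, and variables do not carry over. Pictures are saved under pics/ and viewed, at most 10 in all, crops included, and the job is handed in when it is done.

```bash
mkdir -p pics; python3 - <<'E'
from station import bot, snapshot, camera_info
import cv2
s=bot.read_state();print(s)
for n in("scene","top"):
    im=snapshot(n);cv2.imwrite(f"pics/{n}0.png",cv2.resize(im[:,:,::-1],(800,600),interpolation=cv2.INTER_CUBIC))
    c=camera_info(n);print(n,c)
E
```

```text
{'t': 0.0, 'joints': array([-1.33632592e+00,  2.91277386e-01, -1.54089535e-01,  1.12667763e+00,
       -1.91444672e-05,  1.43149467e+00]), 'dq': array([-0.00050324,  0.0011783 ,  0.00150148, -0.00269101, -0.00144148,
       -0.00038706]), 'joint_efforts': array([ 2.87902832e-03, -5.37148869e+01,  3.31363750e+01,  1.59961672e-02,
       -6.40028156e-05, -3.22767328e-06]), 'tcp_pos': array([ 191.59388132, -488.35112401,  230.74752397]), 'ee_rot': array([-3.08566569e+00, -5.83476622e-01,  1.23252574e-04]), 'contact_force': array([-0.01757846,  0.32852282, -0.24401031]), 'torque': array([ 0.02960492,  0.04902755, -0.00270697]), 'finger_force': 0.0, 'finger_gap': 1.0048292615899066}
scene {'camera_matrix': array([[407.51151981,   0.        , 286.97337423],
       [  0.        , 407.51151981, 207.8538126 ],
       [  0.        ,   0.        ,   1.        ]]), 'cam_to_world': array([[ 2.81386488e-01,  7.96628685e-01, -5.34980731e-01,
         1.01952429e+03],
       [ 9.59576915e-01, -2.36972076e-01,  1.51843273e-01,
        -1.93082849e+02],
       [-5.81278717e-03, -5.56081804e-01, -8.31107236e-01,
         8.46287056e+02],
       [ 0.00000000e+00,  0.00000000e+00,  0.00000000e+00,
         1.00000000e+00]])}
top {'camera_matrix': array([[439.66487469,   0.        , 268.66958412],
       [  0.        , 439.66487469, 209.73137173],
       [  0.        ,   0.        ,   1.        ]]), 'cam_to_world': array([[-1.77821878e-02, -9.96142057e-01,  8.59348316e-02,
         4.45206073e+02],
       [-9.99829580e-01,  1.72897682e-02, -6.47109112e-03,
        -6.02041565e+01],
       [ 4.96033270e-03, -8.60352568e-02, -9.96279745e-01,
         1.09688310e+03],
       [ 0.00000000e+00,  0.00000000e+00,  0.00000000e+00,
         1.00000000e+00]])}
```

View pics/scene0.png

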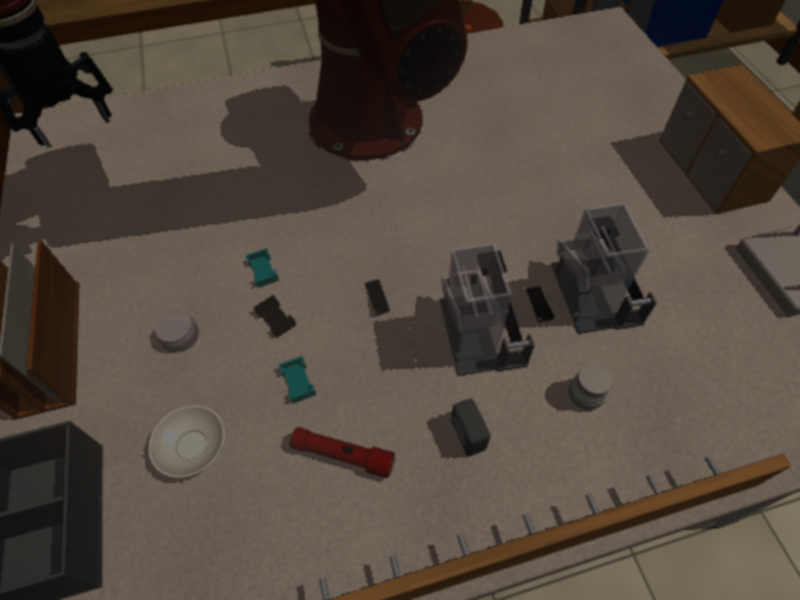

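View pics/top0.png

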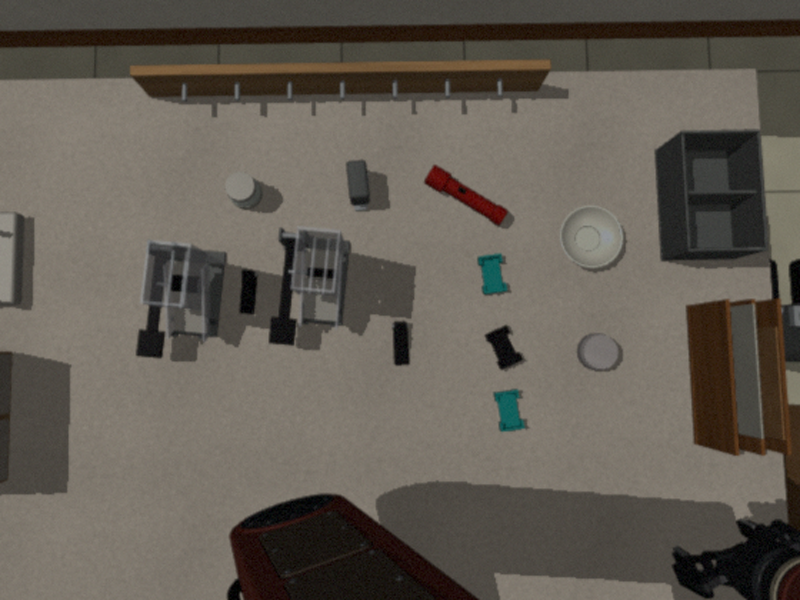

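The scene shows two dispensers, with pockets facing the robot and pedals on the +y side. In the top view they sit at about (185,290) and (318,275). The black holder is at about (503,347) in that view, flanked by turquoise look-alikes. I'll enlarge the dispensers to tell the cells apart, and enlarge the holder too.

```bash
python3 - <<'E'
from station import snapshot
import cv2,numpy as np
t=snapshot("top");s=snapshot("scene")
def up(im,x0,y0,w,h,W,H):
    c=cv2.resize(im[y0:y0+h,x0:x0+w,::-1],(W,H),interpolation=cv2.INTER_CUBIC)
    return np.clip(c.astype(float)*1.5,0,255).astype(np.uint8)
# top dispensers x 90..250, y160..250 ; x5
cv2.imwrite("pics/t1.png",up(t,90,160,160,100,800,500))
cv2.imwrite("pics/s1.png",up(s,300,135,160,130,738,600))
cv2.imwrite("pics/h1.png",up(t,330,220,45,45,540,540))
E
```

```text
(no output)
```

View pics/t1.png

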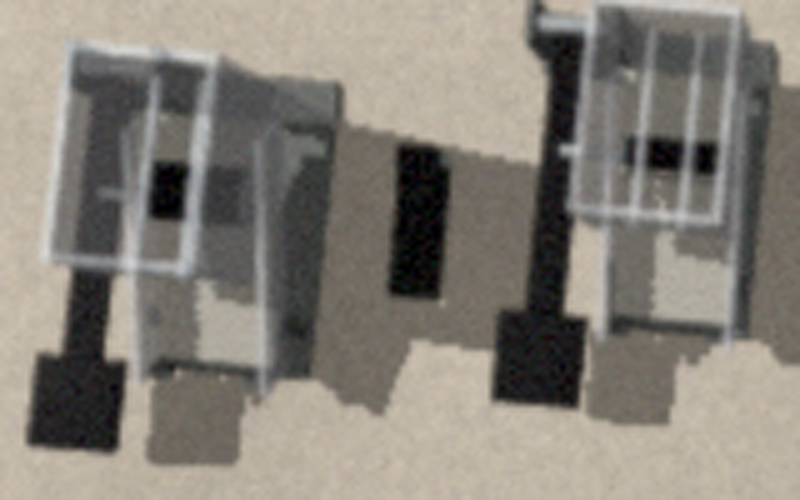

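View pics/s1.png

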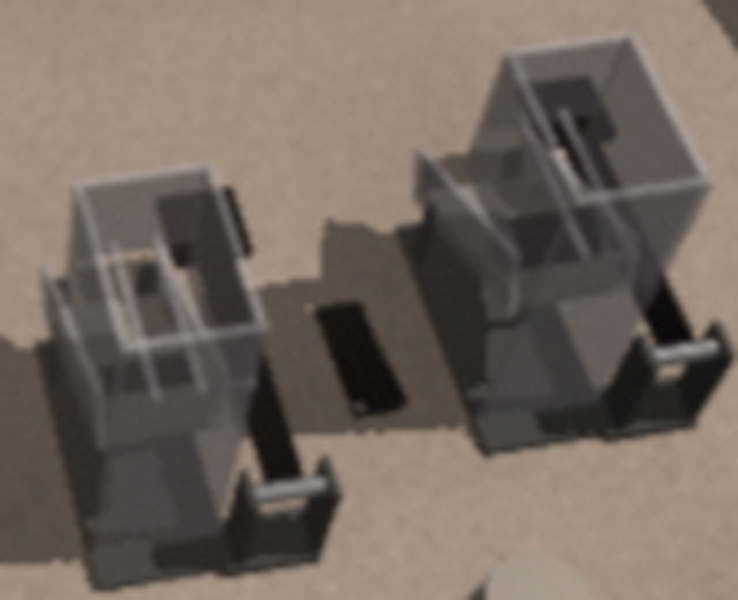

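View pics/h1.png

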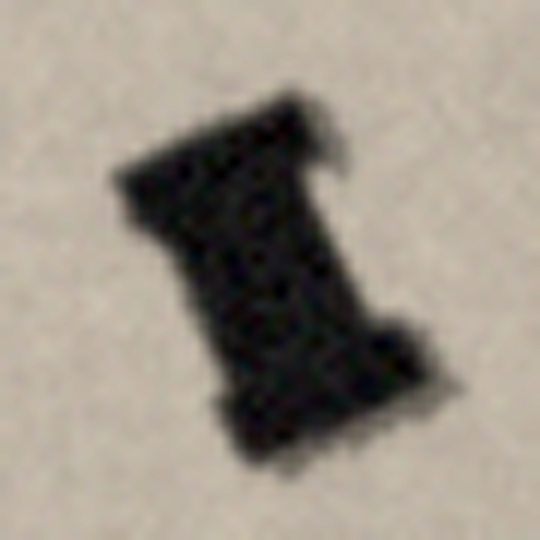

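In the top crop the left dispenser's cell is about 60 px tall over 5x, or 12 px, which is about 27 mm. The right one is about 6.5 px, or about 15 mm. So the left (+y) dispenser is dispenser_c. Next I'll fit its pose from the rim and pad corners in both views, and the holder's pose from its corners at h1 (112,180), (295,90), (460,385) and (260,470).

```bash
cat > h.py <<'E'
import numpy as np
from station import bot, camera_info
from scipy.optimize import least_squares
from scipy.spatial.transform import Rotation as R
def proj(n,P):
    c=camera_info(n);T=np.linalg.inv(c["cam_to_world"]);q=np.atleast_2d(P)@T[:3,:3].T+T[:3,3]
    K=c["camera_matrix"]
    if n=="wrist":
        r=np.linalg.norm(q[:,:2],axis=1);th=np.arctan2(r,q[:,2]);u=q[:,:2]*(th/np.maximum(r,1e-9))[:,None]
    else: u=q[:,:2]/q[:,2:]
    return u*K[0,0]+K[:2,2]
def place(p,P):  # p=x,y,yaw
    P=np.array(P,float);return R.from_euler('z',p[2]).apply(P)+[p[0],p[1],0]
def fit(views,x0):  # views: list of (cam, local pts, pixels)
    f=lambda p:np.concatenate([(proj(n,place(p,P))-px).ravel() for n,P,px in views])
    s=least_squares(f,x0,x_scale=[100,100,1],loss='soft_l1');return s.x,f(s.x).reshape(-1,2)
def to(p,Rt,n):  # rows needed from the measured pose, n equal rows
    s=bot.read_state();Rc=R.from_rotvec(s["ee_rot"]);d=Rc.inv().apply(np.array(p)-s["tcp_pos"])
    w=(Rc.inv()*Rt).as_rotvec()/n
    S=sum((R.from_rotvec(w*k).as_matrix() for k in range(n)),np.zeros((3,3)))
    v=np.linalg.solve(S,d);print("t %.2f"%s["t"],n,"rows of",np.round(v/50,4),np.round(w/2,4),"deg/row %.2f"%np.degrees(np.linalg.norm(w)))
def down(yaw,tilt=0):  # tool z = down tilted by tilt toward yaw direction; tool y along yaw direction
    z=np.array([np.sin(tilt)*np.cos(yaw),np.sin(tilt)*np.sin(yaw),-np.cos(tilt)])
    y=np.array([np.cos(tilt)*np.cos(yaw),np.cos(tilt)*np.sin(yaw),np.sin(tilt)])
    return R.from_matrix(np.c_[np.cross(y,z),y,z])
E
python3 - <<'E'
from h import *
rim=[[-26,32,190],[-26,-32,190],[62,32,190],[62,-32,190]]
pad=[[-64,79,62],[-64,37,62],[-106,37,62],[-106,79,62]]
pad=[[-85+a,58+b,62] for a,b in((22,21),(22,-21),(-22,-21),(-22,21))]
tp=lambda a:np.array(a)/5+[90,160]
sp=lambda a:np.array(a)/4.6125+[300,135]
V=[("top",rim,tp([[45,262],[185,272],[72,42],[215,55]])),("top",pad,tp([[35,352],[125,358],[118,452],[27,445]])),
("scene",rim,sp([[632,40],[505,58],[708,183],[575,200]]))]
for k in(V,V[:2],V[2:]):
    p,r=fit(k,[400,250,0]);print(p.round(3),r.round(1).tolist())
H=[[33,21,17],[33,-21,17],[-33,-21,17],[-33,21,17]]
hp=np.array([[112,180],[295,90],[460,385],[260,470]])/12+[330,220]
print("holder",*[a.round(3).tolist() for a in fit([("top",H,hp)],[400,-150,0.4])])
s=bot.read_state();print(R.from_rotvec(s["ee_rot"]).as_matrix().round(2).tolist())
E
```

```text
[ 5.49292e+02  2.51761e+02 -9.10000e-02] [[-0.8, -1.1], [2.1, -0.8], [-1.7, 0.9], [0.4, 0.6], [0.4, -0.4], [0.2, -0.3], [-0.3, -0.3], [-0.0, -0.3], [-0.0, -1.2], [-0.6, -0.7], [0.5, -0.9], [-0.3, 0.3]]
[ 5.48628e+02  2.51682e+02 -9.30000e-02] [[-0.7, -0.8], [2.1, -0.5], [-1.6, 1.2], [0.4, 0.9], [0.4, -0.2], [0.2, -0.1], [-0.4, -0.1], [-0.1, -0.0]]
[ 5.5096e+02  2.5134e+02 -1.0100e-01] [[0.3, -0.5], [-0.4, -0.2], [0.5, -0.1], [-0.4, 0.9]]
holder [451.913, -273.378, 0.443] [[0.284, 0.14], [0.215, 0.039], [-1.153, -0.396], [0.284, 0.197]]
[[0.93, 0.37, -0.0], [0.37, -0.93, 0.0], [0.0, -0.0, -1.0]]
```

dispenser_c is at (549.5, 251.6, yaw -0.095) with consistent residuals. The holder is at (452, -273, yaw 0.44). Both are on the shelf and within reach. Now I'll plan the move to hover over the pedal pad.

```bash
python3 - <<'E'
from h import *
D=[549.5,251.6,-0.095]
q=place(D,[[-88,61,62],[-54,0,57]]);print(q.round(1))
to([q[0][0],q[0][1],200],down(-0.095),36)
E
```

```text
[[467.7 320.7  62. ]
 [495.7 256.7  57. ]]
t 0.20 36 rows of [ 0.4725 -0.1632  0.0173] [-0.     -0.     -0.0153] deg/row 1.75
```

```bash
python3 -m jog '[[[0.472,-0.163,0.017,0,0,-0.0153,1],[0.472,-0.163,0.017,0,0,-0.0153,1],[0.472,-0.163,0.017,0,0,-0.0153,1],[0.472,-0.163,0.017,0,0,-0.0153,1],[0.472,-0.163,0.017,0,0,-0.0153,1],[0.472,-0.163,0.017,0,0,-0.0153,1],[0.472,-0.163,0.017,0,0,-0.0153,1],[0.472,-0.163,0.017,0,0,-0.0153,1],[0.472,-0.163,0.017,0,0,-0.0153,1],[0.472,-0.163,0.017,0,0,-0.0153,1],[0.472,-0.163,0.017,0,0,-0.0153,1],[0.472,-0.163,0.017,0,0,-0.0153,1]]]' 30
python3 -m jog '[[[0.472,-0.163,0.017,0,0,-0.0153,1],[0.472,-0.163,0.017,0,0,-0.0153,1],[0.472,-0.163,0.017,0,0,-0.0153,1],[0.472,-0.163,0.017,0,0,-0.0153,1],[0.472,-0.163,0.017,0,0,-0.0153,1],[0.472,-0.163,0.017,0,0,-0.0153,1],[0.472,-0.163,0.017,0,0,-0.0153,1],[0.472,-0.163,0.017,0,0,-0.0153,1],[0.472,-0.163,0.017,0,0,-0.0153,1],[0.472,-0.163,0.017,0,0,-0.0153,1],[0.472,-0.163,0.017,0,0,-0.0153,1],[0.472,-0.163,0.017,0,0,-0.0153,1]]]'
python3 -m jog '[[[0.472,-0.163,0.017,0,0,-0.0153,1],[0.472,-0.163,0.017,0,0,-0.0153,1],[0.472,-0.163,0.017,0,0,-0.0153,1],[0.472,-0.163,0.017,0,0,-0.0153,1],[0.472,-0.163,0.017,0,0,-0.0153,1],[0.472,-0.163,0.017,0,0,-0.0153,1],[0.472,-0.163,0.017,0,0,-0.0153,1],[0.472,-0.163,0.017,0,0,-0.0153,1],[0.472,-0.163,0.017,0,0,-0.0153,1],[0.472,-0.163,0.017,0,0,-0.0153,1],[0.472,-0.163,0.017,0,0,-0.0153,1],[0.472,-0.163,0.017,0,0,-0.0153,1],[0,0,0,0,0,0,1]]]' || python3 -m jog '[[[0.472,-0.163,0.017,0,0,-0.0153,1],[0.472,-0.163,0.017,0,0,-0.0153,1],[0.472,-0.163,0.017,0,0,-0.0153,1],[0.472,-0.163,0.017,0,0,-0.0153,1],[0.472,-0.163,0.017,0,0,-0.0153,1],[0.472,-0.163,0.017,0,0,-0.0153,1],[0.472,-0.163,0.017,0,0,-0.0153,1],[0.472,-0.163,0.017,0,0,-0.0153,1],[0.472,-0.163,0.017,0,0,-0.0153,1],[0.472,-0.163,0.017,0,0,-0.0153,1],[0.472,-0.163,0.017,0,0,-0.0153,1],[0.472,-0.163,0.017,0,0,-0.0153,1]]]'
python3 - <<'E'
from h import *
to([467.7,320.7,100],down(-0.095),6)
from station import snapshot
import cv2
cv2.imwrite("pics/w1.png",np.clip(cv2.resize(snapshot("wrist")[:,:,::-1],(800,600),interpolation=cv2.INTER_CUBIC)*1.4,0,255))
E
```

```text
t: 1.2
tcp_pos: [383.3, -259.0, 221.0]
ee_rot: [-2.928, -1.14, -0.0]
contact_force: [0.1, 0.1, -0.7]
finger_gap: 0.001
finger_force: 0.0
t: 2.2
tcp_pos: [479.2, 23.1, 210.8]
ee_rot: [-2.67, -1.655, 0.0]
contact_force: [0.1, 0.3, -0.7]
finger_gap: 0.001
finger_force: 0.0
t: 3.2
tcp_pos: [467.3, 320.8, 200.5]
ee_rot: [-2.323, -2.115, 0.0]
contact_force: [0.3, 0.3, 0.5]
finger_gap: -0.001
finger_force: 0.0
t 3.20 6 rows of [-0.      0.0015  0.3348] [-0.      0.      0.0001] deg/row 0.01$[0]: bad value
[ WARN:0@0.657] global loadsave.cpp:1063 imwrite_ Unsupported depth image for selected encoder is fallbacked to CV_8U.
```

View pics/w1.png

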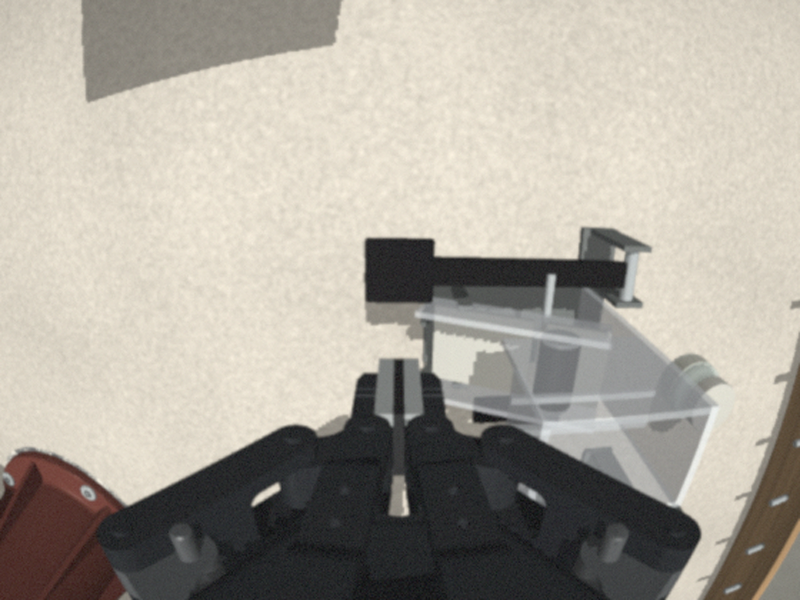

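The wrist view shows the pad at (366..434, 238..302), with the shut fingertips at (398,360). I'll cross-check the dispenser pose with these pad corners.

```bash
python3 - <<'E'
from h import *
pad=[[-85+a,58+b,62] for a,b in((22,21),(22,-21),(-22,-21),(-22,21))]
px=np.array([[434,239],[434,302],[366,302],[366,238]])/1.42857
print(fit([("wrist",pad,px)],[549,251,-.095]))
r=proj("wrist",place([549.5,251.6,-.095],[[-26,32,190],[-26,-32,190],[62,-32,190]]))*1.42857;print(r)
E
```

```text
(array([ 5.47990178e+02,  2.59551112e+02, -9.35889691e-02]), array([[ 1.33883296, -0.41504199],
       [ 0.05837875,  0.32096111],
       [-0.19391367,  0.11038473],
       [-0.90260153,  0.03236568]]))
[[547.71239818 434.04632627]
 [524.31687606 536.04768481]
 [674.42012895 513.75538039]]
```

```bash
python3 - <<'E'
from h import *
c=camera_info("wrist");print(c["cam_to_world"].round(3),c["camera_matrix"][0,0]);s=bot.read_state()
print(proj("wrist",[s["tcp_pos"]])*1.42857)
D=[549.5,251.6,-.095]
for z in (50,62,74): print(z,[ (proj(n,place(D,[[-85,58,z]]))*1.42857).round(1).tolist() for n in("top","wrist")])
E
```

```text
[[ 9.96000e-01 -8.40000e-02 -2.70000e-02  4.74409e+02]
 [-8.90000e-02 -9.46000e-01 -3.11000e-01  4.04405e+02]
 [ 1.00000e-03  3.12000e-01 -9.50000e-01  3.43120e+02]
 [ 0.00000e+00  0.00000e+00  0.00000e+00  1.00000e+00]] 325.19226210127806
[[394.85595298 381.36153882]]
50 [[[153.0, 342.7]], [[403.5, 277.1]]]
62 [[[150.4, 342.6]], [[403.7, 282.5]]]
74 [[[147.7, 342.4]], [[404.0, 288.3]]]
```

The wrist fit differs by 8 mm in y, but that picture was taken right as the motion ended. I'll retake it settled and locate the black pad by threshold.

```bash
python3 - <<'E'
from h import *
from station import snapshot
import cv2
s=bot.read_state();print(s["t"],s["tcp_pos"],s["dq"].round(4))
im=snapshot("wrist");cv2.imwrite("pics/w2.png",im[:,:,::-1])
m=(im.max(2)<45).astype(np.uint8)
roi=m[155:225,240:302]
ys,xs=np.nonzero(roi);print("bbox",xs.min()+240,xs.max()+241,ys.min()+155,ys.max()+156,"n",len(xs))
print("".join("#" if v else "." for v in m[150:230,280]),"col280 from 150")
print("".join("#" if v else "." for v in m[185,240:310]),"row185 from 240")
print((proj("wrist",place([549.5,251.6,-.095],[[-85+a,58+b,62] for a,b in((22,21),(22,-21),(-22,-21),(-22,21))]))).round(1).tolist())
t=snapshot("top");mt=(t.max(2)<45)
print("".join("#" if v else "." for v in mt[240,85:125]),"top row240 from 85");print("".join("#" if v else "." for v in mt[220:260,105]),"top col105 from 220")
E
```

```text
3.25 [466.21834988 324.35527022 200.28098504] [-0.0516 -0.0207 -0.0398 -0.003  -0.0111 -0.0281]
bbox 258 302 172 215 n 1880
......................###########################################............... col280 from 150
...................################################################### row185 from 240
[[306.9, 173.0], [305.5, 217.3], [258.0, 217.2], [257.3, 172.8]]
............#################........... top row240 from 85
##############################.......... top col105 from 220
```

With the arm settled, the pad is at rows 172–215, against a prediction of 173–217, so the pose is confirmed to about 1 mm. The earlier 8 mm was settling motion. Next, descend to just above the pad.

```bash
python3 -m jog '[[[0,0,0.4,0,0,0,1],[0,0,0.5,0,0,0,1],[0,0,0.6,0,0,0,1],[0,0,0.5,0,0,0,1],[0,0,0.3,0,0,0,1],[0,0,0.15,0,0,0,1],[0,0,0,0,0,0,1],[0,0,0,0,0,0,1]]]'
python3 - <<'E'
from h import *
print(place([549.5,252.3,-.095],[[-87,60,62]]));to([467.7,320.7,70],down(-.095),4)
E
```

```text
t: 4.02
tcp_pos: [468.0, 319.1, 78.7]
ee_rot: [2.326, 2.112, 0.0]
contact_force: [0.1, 1.4, 0.5]
finger_gap: 0.004
finger_force: 0.0
[[468.58372245 320.28202724  62.        ]]
t 4.02 4 rows of [ 0.0076 -0.0025  0.0434] [ 0.      0.     -0.0001] deg/row 0.02
```

```bash
python3 -m jog '[[[0,0,0.12,0,0,0,1],[0,0,0.15,0,0,0,1],[0,0,0.15,0,0,0,1],[0,0,0.15,0,0,0,1],[0,0,0.15,0,0,0,1],[0,0,0.12,0,0,0,1],[0,0,0.08,0,0,0,1],[0,0,0.06,0,0,0,1],[0,0,0,0,0,0,1],[0,0,0,0,0,0,1]]]'
```

```text
t: 4.85
tcp_pos: [468.7, 319.8, 30.1]
ee_rot: [2.324, 2.112, 0.003]
contact_force: [0.8, -2.0, 15.0]
finger_gap: 0.001
finger_force: 7.5
```

z is 30 mm with 15 N, above the 7 N spring, so the pedal is at its stop. I'll push slightly further and hold.

```bash
python3 -m jog '[[[0,0,0.02,0,0,0,1],[0,0,0.02,0,0,0,1],[0,0,0,0,0,0,1],[0,0,0,0,0,0,1],[0,0,0,0,0,0,1],[0,0,0,0,0,0,1],[0,0,0,0,0,0,1],[0,0,0,0,0,0,1],[0,0,0,0,0,0,1],[0,0,0,0,0,0,1],[0,0,0,0,0,0,1],[0,0,0,0,0,0,1]]]'
python3 - <<'E'
from h import *
from station import snapshot
import cv2
im=snapshot("wrist")[:,:,::-1];tp=snapshot("top")[:,:,::-1]
a=cv2.resize(im,(460,345));b=cv2.resize(tp[195:250,95:155],(320,293),interpolation=cv2.INTER_CUBIC)
o=np.zeros((345,780,3),np.uint8);o[:,:460]=a;o[:293,460:]=b
cv2.imwrite("pics/c1.png",np.clip(o*1.4,0,255).astype(np.uint8))
E
```

```text
t: 5.85
tcp_pos: [469.0, 319.8, 29.0]
ee_rot: [2.324, 2.112, 0.004]
contact_force: [-1.4, -4.0, 25.6]
finger_gap: 0.001
finger_force: 12.9
```

View pics/c1.png

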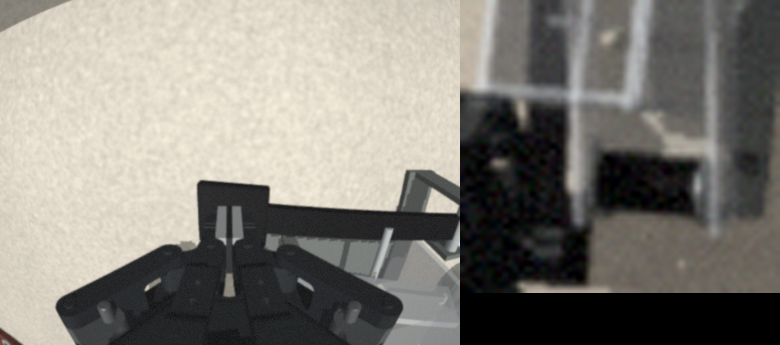

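The cell is now in the pocket, at the dark block (590..705, 153..213) of the crop, and its size (about 51 x 26 mm) fits. Next I'll let the pedal up and work out the approach.

```bash
python3 -m jog '[[[0,0,-0.12,0,0,0,1],[0,0,-0.15,0,0,0,1],[0,0,-0.15,0,0,0,1],[0,0,-0.2,0,0,0,1],[0,0,-0.4,0,0,0,1],[0,0,-0.6,0,0,0,1],[0,0,-0.6,0,0,0,1],[0,0,-0.6,0,0,0,1],[0,0,-0.3,0,0,0,1],[0,0,0,0,0,0,1],[0,0,0,0,0,0,1]]]'
python3 - <<'E'
from h import *
D=[549.5,252.3,-.095]
c=camera_info("top");uv=np.array([130.2,229.4]);K=c["camera_matrix"];T=c["cam_to_world"]
r=T[:3,:3]@np.array([*((uv-K[:2,2])/K[0,0]),1]);print("cell by top",T[:3,3]+r*(60-T[2,3])/r[2])
C=place(D,[[-54,0,57]])[0];print("pocket",C)
Rg=down(-.095,np.radians(30));z=Rg.apply([0,0,1]);print(z)
tcp=C+9*z; print("grasp TCP",tcp)
pre=C-70*z;print(pre); to(pre,Rg,10)
E
```

```text
t: 6.87
tcp_pos: [467.8, 319.5, 183.5]
ee_rot: [2.324, 2.113, 0.001]
contact_force: [-0.1, 0.6, -0.5]
finger_gap: -0.004
finger_force: 0.0
cell by top [493.8286484 259.8508395  60.       ]
pocket [495.74349179 257.42228711  57.        ]
[ 0.49774545 -0.04742858 -0.8660254 ]
grasp TCP [500.22320081 256.99542985  49.20577137]
[460.90131054 260.74228801 117.62177826]
t 6.87 10 rows of [-0.1183 -0.0338  0.129 ] [-0.0261 -0.     -0.    ] deg/row 3.00
```

```bash
python3 - <<'E'
from h import *
c=camera_info("wrist");s=bot.read_state();K=c["camera_matrix"];T=c["cam_to_world"];Rc=R.from_rotvec(s["ee_rot"])
o=Rc.inv().apply(T[:3,3]-s["tcp_pos"]);print("cam in tool",o.round(1))
for p in [(398,360),(695,530),(105,530),(640,500),(500,432)]:
    d=(np.array(p)/1.42857-K[:2,2])/K[0,0];th=np.linalg.norm(d);q=np.array([*(d/th*np.sin(th)),np.cos(th)])
    r=Rc.inv().apply(T[:3,:3]@q)
    for xp in(-12,0): print(p,xp,(o+r*(xp-o[0])/r[0]).round(1))
E
```

```text
cam in tool [  80.8    0.9 -142.7]
(398, 360) -12 [-12.    1.1  40.4]
(398, 360) 0 [ 0.   1.1 16.7]
(695, 530) -12 [-12.   82.3 -71. ]
(695, 530) 0 [  0.   71.8 -80.3]
(105, 530) -12 [-12.  -79.  -70.6]
(105, 530) 0 [  0.  -68.7 -79.9]
(640, 500) -12 [-12.   71.  -55.1]
(640, 500) 0 [  0.   61.9 -66.4]
(500, 432) -12 [-12.   35.7 -15.2]
(500, 432) 0 [  0.   31.2 -31.7]
```

```bash
python3 - <<'E'
from h import *
C=np.array([495.2,258.2,57]);Rg=down(-.095,np.radians(33));z=Rg.apply([0,0,1])
print(C-70*z); to(C-70*z,Rg,10)
E
```

```text
[457.24717606 261.81640418 115.70693976]
t 6.87 10 rows of [-0.1169 -0.0452  0.1303] [-0.0288 -0.     -0.    ] deg/row 3.30
```

```bash
python3 -m jog '[[[-0.117,-0.045,0.13,-0.0288,0,0,-0.3],[-0.117,-0.045,0.13,-0.0288,0,0,-0.3],[-0.117,-0.045,0.13,-0.0288,0,0,-0.3],[-0.117,-0.045,0.13,-0.0288,0,0,-0.3],[-0.117,-0.045,0.13,-0.0288,0,0,-0.3],[-0.117,-0.045,0.13,-0.0288,0,0,-0.3],[-0.117,-0.045,0.13,-0.0288,0,0,-0.3],[-0.117,-0.045,0.13,-0.0288,0,0,-0.3],[-0.117,-0.045,0.13,-0.0288,0,0,-0.3],[-0.117,-0.045,0.13,-0.0288,0,0,-0.3],[0,0,0,0,0,0,-0.3],[0,0,0,0,0,0,-0.3]]]'
python3 -m jog '[[[0,0,0,0,0,0,-0.3],[0,0,0,0,0,0,-0.3]]]'
python3 - <<'E'
from h import *
from station import snapshot
import cv2
C=np.array([495.2,258.2,57]);Rg=down(-.095,np.radians(33));z=Rg.apply([0,0,1])
to(C+8*z,Rg,6)
im=snapshot("wrist");cv2.imwrite("pics/w3.png",np.clip(cv2.resize(im[:,:,::-1],(800,600),interpolation=cv2.INTER_CUBIC)*1.5,0,255).astype(np.uint8))
for e in(-25,25): print((proj("wrist",place([495.2,258.2,-.095],[[0,e,57],[-13,e,57],[13,e,57]]))*1.42857).round().tolist())
E
```

```text
t: 7.87
tcp_pos: [455.0, 260.9, 113.5]
ee_rot: [1.974, 1.796, 0.525]
contact_force: [0.6, -0.5, 0.5]
finger_gap: 0.647
finger_force: 0.0
t: 8.03
tcp_pos: [458.2, 262.5, 116.2]
ee_rot: [1.973, 1.793, 0.532]
contact_force: [0.5, 0.1, 0.2]
finger_gap: 0.653
finger_force: 0.0
t 8.03 6 rows of [-0.0026 -0.0033  0.2599] [-0.     -0.     -0.0001] deg/row 0.01
[[394.0, 359.0], [372.0, 365.0], [415.0, 352.0]]
[[393.0, 263.0], [369.0, 267.0], [416.0, 260.0]]
```

View pics/w3.png

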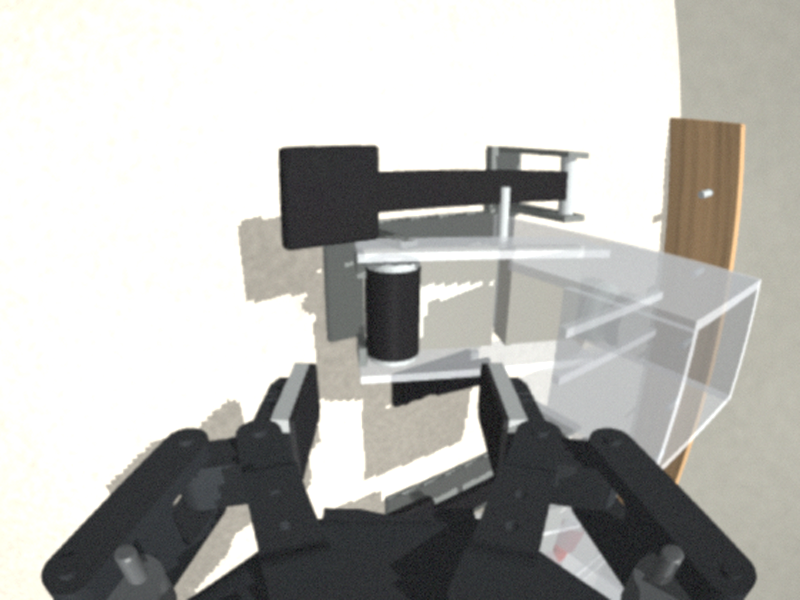

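The pedal is back up. The cell is in the pocket at (366..420, 262..363), matching the predicted (370..416, 263..359). The fingers straddle it, at about x = 305 and 495. Descending now.

```bash
python3 -m jog '[[[-0.003,-0.004,0.25,0,0,0,-0.3],[-0.003,-0.004,0.3,0,0,0,-0.3],[-0.003,-0.004,0.3,0,0,0,-0.3],[-0.003,-0.004,0.3,0,0,0,-0.3],[-0.003,-0.004,0.2,0,0,0,-0.3],[0,0,0.12,0,0,0,-0.3],[0,0,0.08,0,0,0,-0.3],[0,0,0,0,0,0,-0.3],[0,0,0,0,0,0,-0.3],[0,0,0,0,0,0,-0.3]]]'
python3 - <<'E'
from h import *
C=np.array([495.2,258.2,57]);Rg=down(-.095,np.radians(33));z=Rg.apply([0,0,1]);print(C+8*z)
to(C+8*z,Rg,1)
E
```

```text
t: 8.92
tcp_pos: [498.3, 257.3, 50.6]
ee_rot: [1.972, 1.793, 0.532]
contact_force: [0.5, 0.8, -0.7]
finger_gap: 0.648
finger_force: 0.0
[499.53746559 257.78669667  50.29063546]
t 8.92 1 rows of [0.011  0.0167 0.0173] [ 0.0003 -0.0001 -0.0002] deg/row 0.04
```

No contact, and within about 1 mm of the target. Closing gently.

```bash
python3 -m jog '[[[0,0.01,0,0,0,0,0.1],[0,0,0,0,0,0,0.2],[0,0,0,0,0,0,0.3],[0,0,0,0,0,0,0.4],[0,0,0,0,0,0,0.7],[0,0,0,0,0,0,1],[0,0,0,0,0,0,1],[0,0,0,0,0,0,1],[0,0,0,0,0,0,1],[0,0,0,0,0,0,1]]]' 40
```

```text
t: 9.75
tcp_pos: [498.5, 257.2, 50.7]
ee_rot: [1.972, 1.793, 0.532]
contact_force: [-5.4, 0.4, 6.2]
finger_gap: 0.288
finger_force: 38.7
```

Gripped: the opening of about 25 mm fits the 26 mm cell, at 39 N. Lifting back along the tool axis.

```bash
python3 -m jog '[[[0,0,-0.06,0,0,0,1],[0,0,-0.1,0,0,0,1],[0,0,-0.2,0,0,0,1],[0,0,-0.3,0,0,0,1],[0,0,-0.4,0,0,0,1],[0,0,-0.4,0,0,0,1],[0,0,-0.4,0,0,0,1],[0,0,-0.4,0,0,0,1],[0,0,-0.3,0,0,0,1],[0,0,-0.2,0,0,0,1],[0,0,0,0,0,0,1],[0,0,0,0,0,0,1]]]'
python3 - <<'E'
from h import *
from station import snapshot
import cv2
im=snapshot("wrist");cv2.imwrite("pics/w4.png",np.clip(cv2.resize(im[:,:,::-1],(560,420))*1.5,0,255).astype(np.uint8))
H=[451.9,-273.4,.443]
# intermediate: over mid, clear of dispenser_aa hopper, then hover
to([400,0,200],down(-.6,.15),18)
E
```

```text
t: 10.75
tcp_pos: [423.8, 264.6, 166.6]
ee_rot: [1.972, 1.793, 0.533]
contact_force: [-0.1, -0.1, -0.3]
finger_gap: 0.287
finger_force: 39.4
t 10.80 18 rows of [-0.2876  0.0833 -0.0139] [ 0.0116 -0.005   0.0132] deg/row 2.09
```

View pics/w4.png

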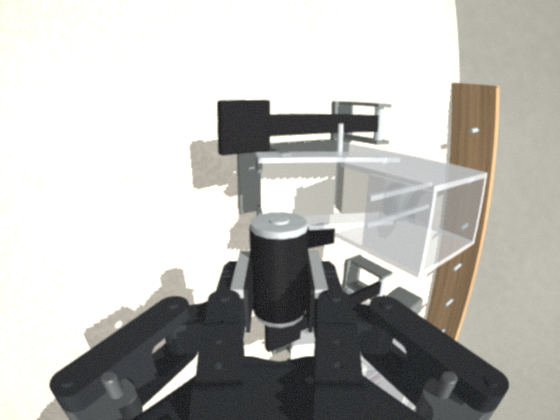

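The cell is firmly held along the tool x axis, with its near end face centred at about (279,225). I'll check its offset along the fingers' width while planning the transfer.

```bash
python3 - <<'E'
from h import *
s=bot.read_state();Rc=R.from_rotvec(s["ee_rot"])
for dx in(-4,-2,0,2,4):
    P=[[25+dx,0,-8],[25+dx,0,-21],[25+dx,0,5],[25+dx,13,-8],[25+dx,-13,-8]]
    print(dx,proj("wrist",Rc.apply(P)+s["tcp_pos"]).round(1).tolist())
from station import snapshot
im=snapshot("wrist").max(2)
print(im[195:265:1,280].tolist());print(im[225,235:325].tolist())
E
```

```text
-4 [[276.4, 235.9], [276.3, 248.7], [276.5, 225.1], [305.2, 235.9], [247.7, 235.8]]
-2 [[276.4, 231.9], [276.2, 244.3], [276.5, 221.3], [305.3, 231.8], [247.5, 231.8]]
0 [[276.4, 227.7], [276.2, 239.9], [276.5, 217.4], [305.5, 227.7], [247.4, 227.7]]
2 [[276.4, 223.6], [276.2, 235.5], [276.5, 213.6], [305.6, 223.6], [247.2, 223.5]]
4 [[276.4, 219.4], [276.2, 230.9], [276.5, 209.6], [305.7, 219.4], [247.1, 219.3]]
[196, 195, 194, 195, 196, 195, 197, 195, 197, 196, 196, 196, 195, 195, 195, 193, 179, 144, 121, 114, 116, 115, 116, 117, 118, 120, 128, 153, 170, 160, 130, 116, 116, 116, 118, 117, 125, 145, 167, 172, 173, 173, 170, 150, 101, 54, 40, 40, 43, 39, 37, 35, 34, 38, 38, 37, 39, 36, 37, 37, 39, 37, 38, 39, 40, 36, 36, 40, 39, 38]
[138, 124, 120, 121, 121, 122, 120, 122, 124, 122, 122, 122, 122, 120, 108, 92, 93, 103, 110, 115, 115, 116, 116, 117, 117, 116, 118, 118, 118, 116, 115, 115, 119, 117, 117, 117, 115, 117, 118, 118, 120, 123, 125, 126, 128, 130, 128, 129, 124, 122, 121, 117, 117, 114, 116, 115, 115, 116, 114, 117, 115, 117, 115, 115, 117, 117, 118, 120, 122, 129, 140, 146, 143, 143, 143, 144, 141, 135, 134, 131, 134, 134, 132, 134, 133, 135, 137, 139, 144, 154]
```

```bash
python3 -m jog '[[[-0.288,0.083,-0.014,0.0116,-0.005,0.0132,1],[-0.288,0.083,-0.014,0.0116,-0.005,0.0132,1],[-0.288,0.083,-0.014,0.0116,-0.005,0.0132,1],[-0.288,0.083,-0.014,0.0116,-0.005,0.0132,1],[-0.288,0.083,-0.014,0.0116,-0.005,0.0132,1],[-0.288,0.083,-0.014,0.0116,-0.005,0.0132,1],[-0.288,0.083,-0.014,0.0116,-0.005,0.0132,1],[-0.288,0.083,-0.014,0.0116,-0.005,0.0132,1],[-0.288,0.083,-0.014,0.0116,-0.005,0.0132,1]]]'
python3 -m jog '[[[-0.288,0.083,-0.014,0.0116,-0.005,0.0132,1],[-0.288,0.083,-0.014,0.0116,-0.005,0.0132,1],[-0.288,0.083,-0.014,0.0116,-0.005,0.0132,1],[-0.288,0.083,-0.014,0.0116,-0.005,0.0132,1],[-0.288,0.083,-0.014,0.0116,-0.005,0.0132,1],[-0.288,0.083,-0.014,0.0116,-0.005,0.0132,1],[-0.288,0.083,-0.014,0.0116,-0.005,0.0132,1],[-0.288,0.083,-0.014,0.0116,-0.005,0.0132,1],[-0.288,0.083,-0.014,0.0116,-0.005,0.0132,1]]]'
python3 - <<'E'
from h import *
to([451.9,-273.4,140],down(.443-np.pi/2),16)
E
```

```text
t: 11.6
tcp_pos: [426.4, 130.1, 185.9]
ee_rot: [2.333, 1.625, 0.328]
contact_force: [0.2, -0.1, -1.1]
finger_gap: 0.286
finger_force: 39.4
t: 12.35
tcp_pos: [399.3, -1.2, 199.3]
ee_rot: [2.663, 1.402, 0.102]
contact_force: [1.1, -0.8, -0.6]
finger_gap: 0.289
finger_force: 39.4
t 12.35 16 rows of [-0.1787  0.2958  0.0965] [ 0.0045 -0.0012  0.0164] deg/row 1.95
```

The cell centre sits about 2.5 mm toward tool +x. I'll move to hover over the holder.

```bash
python3 -m jog '[[[-0.179,0.296,0.096,0.0045,-0.0012,0.0164,1],[-0.179,0.296,0.096,0.0045,-0.0012,0.0164,1],[-0.179,0.296,0.096,0.0045,-0.0012,0.0164,1],[-0.179,0.296,0.096,0.0045,-0.0012,0.0164,1],[-0.179,0.296,0.096,0.0045,-0.0012,0.0164,1],[-0.179,0.296,0.096,0.0045,-0.0012,0.0164,1],[-0.179,0.296,0.096,0.0045,-0.0012,0.0164,1],[-0.179,0.296,0.096,0.0045,-0.0012,0.0164,1]]]'
python3 -m jog '[[[-0.179,0.296,0.096,0.0045,-0.0012,0.0164,1],[-0.179,0.296,0.096,0.0045,-0.0012,0.0164,1],[-0.179,0.296,0.096,0.0045,-0.0012,0.0164,1],[-0.179,0.296,0.096,0.0045,-0.0012,0.0164,1],[-0.179,0.296,0.096,0.0045,-0.0012,0.0164,1],[-0.179,0.296,0.096,0.0045,-0.0012,0.0164,1],[-0.179,0.296,0.096,0.0045,-0.0012,0.0164,1],[-0.179,0.296,0.096,0.0045,-0.0012,0.0164,1],[0,0,0,0,0,0,1],[0,0,0,0,0,0,1],[0,0,0,0,0,0,1],[0,0,0,0,0,0,1]]]'
python3 - <<'E'
from h import *
from station import snapshot
import cv2
s=bot.read_state();print(s["tcp_pos"],s["dq"].round(3))
H=[451.9,-273.4,.443]
P=place(H,[[33,21,15],[33,-21,15],[-33,-21,15],[-33,21,15]])
print((proj("wrist",P)).round(1).tolist())
q=proj("wrist",P).mean(0);print(q)
im=snapshot("wrist")
x0,y0=int(q[0]-90),int(q[1]-80);x0=max(0,min(x0,380));y0=max(0,min(y0,420-130));print(x0,y0)
cv2.imwrite("pics/w5.png",np.clip(cv2.resize(im[y0:y0+130,x0:x0+180,::-1],(800,578),interpolation=cv2.INTER_CUBIC)*1.6,0,255).astype(np.uint8))
E
```

```text
t: 13.02
tcp_pos: [444.9, -135.0, 174.1]
ee_rot: [2.886, 1.063, 0.054]
contact_force: [0.6, 0.7, 0.1]
finger_gap: 0.289
finger_force: 39.3
t: 14.02
tcp_pos: [452.6, -272.0, 141.1]
ee_rot: [3.063, 0.695, 0.002]
contact_force: [0.2, -0.4, -0.7]
finger_gap: 0.288
finger_force: 39.4
[ 452.6076784  -271.98825225  141.11216832] [ 0.005 -0.01   0.004  0.002  0.     0.   ]
[[254.2, 159.5], [304.2, 159.7], [302.2, 232.3], [255.6, 232.2]]
[279.06665086 195.93662274]
189 115
```

View pics/w5.png

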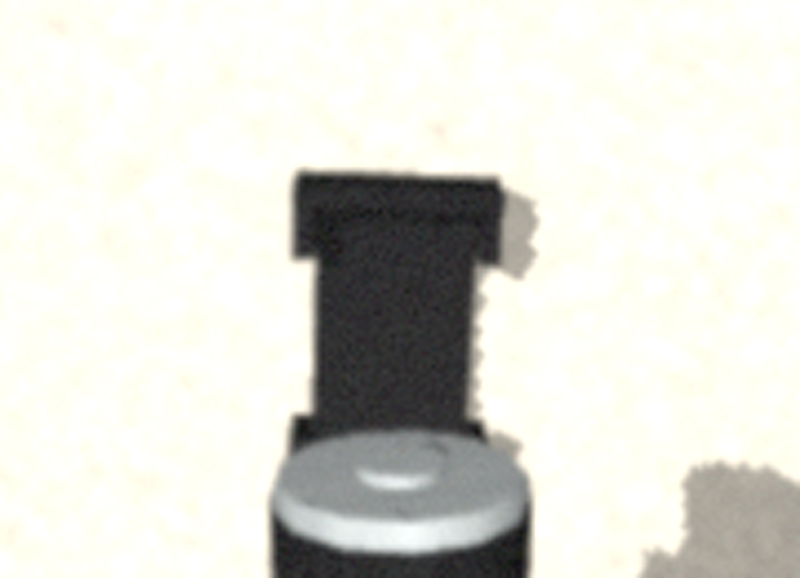

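The view is of the holder's far end (crop far corners at (297,172) and (500,178), post ends at (295,258) and (500,263), near posts starting at (292,415) and (482,418)) beyond the held cell. I'll refit the holder pose from these.

```bash
python3 - <<'E'
from h import *
s=bot.read_state();print(s["tcp_pos"])
def loc(w): return np.array([[33,w,0],[33,-w,0],[18,w,15],[18,-w,15],[-18,w,0],[-18,-w,0],[0,16,5],[0,-16,5]],float)
px=np.array([[297,172],[500,178],[295,258],[500,263],[292,415],[482,418],[315,340],[470,340]])/4.4444+[189,115]
def f(p):
    d=proj("wrist",place(p,loc(p[3])))-px
    d[6:,1]=0
    return d.ravel()
r=least_squares(f,[452,-273,.443,20],x_scale=[100,100,1,10],loss='soft_l1');print(r.x.round(3),f(r.x).reshape(-1,2).round(1).tolist())
H=r.x;dx=2.5
Rt=down(H[2]-np.pi/2);tx=Rt.apply([1,0,0]);print(tx)
# where is the held cell now, in the holder frame
Rc=R.from_rotvec(s["ee_rot"]);c=Rc.apply([dx,0,-8])+s["tcp_pos"]
print("cell in holder",R.from_euler('z',-H[2]).apply(c-[H[0],H[1],0]).round(1))
for dxx in(0,2,4): print(dxx,((proj("wrist",Rc.apply([[25+dxx,0,-21],[25+dxx,0,5],[25+dxx,13,-8],[25+dxx,-13,-8]])+s["tcp_pos"])-[189,115])*4.444).round().tolist())
p=np.array([H[0],H[1],60])-dx*tx; to(p,Rt,5)
E
```

```text
[ 452.73093404 -271.96801653  141.32313179]
[ 4.53495e+02 -2.70990e+02  4.08000e-01  1.98770e+01] [[0.4, -0.6], [-0.4, -0.2], [-0.7, 0.3], [-0.1, 0.9], [0.4, -0.6], [0.5, 0.3], [-0.5, 0.0], [0.4, 0.0]]
[0.91784183 0.3969463  0.        ]
cell in holder [  1.4  -0.5 149.3]
0 [[395.0, 560.0], [395.0, 460.0], [524.0, 506.0], [267.0, 506.0]]
2 [[395.0, 540.0], [395.0, 443.0], [524.0, 487.0], [266.0, 487.0]]
4 [[395.0, 520.0], [395.0, 426.0], [525.0, 469.0], [266.0, 469.0]]
t 14.07 5 rows of [-0.0059 -0.0027  0.3253] [ 0.0001 -0.0001  0.0038] deg/row 0.44
```

```bash
python3 - <<'E'
from h import *
H=[453.2,-271.4,.415];Rt=down(H[2]-np.pi/2);tx=Rt.apply([1,0,0])
p=np.array([H[0],H[1],38])-3.2*tx; print(p);to(p,Rt,6)
E
```

```text
[ 450.27162777 -272.69020778   38.        ]
t 14.07 6 rows of [-0.0087 -0.0015  0.3444] [ 0.0001 -0.0001  0.0026] deg/row 0.30
```

```bash
python3 -m jog '[[[-0.009,-0.001,0.35,0,0,0.0026,1],[-0.009,-0.001,0.45,0,0,0.0026,1],[-0.009,-0.001,0.45,0,0,0.0026,1],[-0.009,-0.001,0.4,0,0,0.0026,1],[-0.009,-0.001,0.25,0,0,0.0026,1],[-0.009,-0.001,0.16,0,0,0.0026,1],[0,0,0,0,0,0,1],[0,0,0,0,0,0,1],[0,0,0,0,0,0,1],[0,0,0,0,0,0,1]]]'
python3 - <<'E'
from h import *
from station import snapshot
import cv2
H=[453.2,-271.4,.415];Rt=down(H[2]-np.pi/2);tx=Rt.apply([1,0,0])
to(np.array([H[0],H[1],20])-3.2*tx,Rt,1)
im=snapshot("wrist");cv2.imwrite("pics/w6.png",im[:,:,::-1]);m=im.max(2)
for yaw,Hh in (("wrist",[453.5,-271,.408]),("top",[451.9,-273.4,.443])):
    print(yaw,proj("wrist",place(Hh,[[33,20,0],[33,-20,0],[18,20,15],[18,-20,15],[-18,20,0],[-18,-20,0]])).round(1).tolist())
b=m<70
for r in range(150,300,6):
    xs=np.flatnonzero(b[r,150:420])+150
    d=np.flatnonzero(np.diff(xs)>1);st=np.r_[xs[:1],xs[d+1]] if len(xs) else [];en=np.r_[xs[d],xs[-1:]] if len(xs) else []
    print(r,[(int(a),int(c)) for a,c in zip(st,en) if c-a>3])
E
```

```text
t: 14.9
tcp_pos: [451.1, -274.0, 39.4]
ee_rot: [3.072, 0.646, 0.005]
contact_force: [0.3, 0.0, -0.2]
finger_gap: 0.292
finger_force: 39.4
t 14.90 1 rows of [-0.0063 -0.0316  0.3889] [ 0.0014 -0.0012 -0.0003] deg/row 0.22
wrist [[240.7, 178.7], [309.8, 179.1], [238.5, 211.8], [311.5, 212.2], [243.3, 257.5], [306.6, 257.9]]
top [[241.5, 183.9], [310.4, 182.0], [240.4, 217.2], [313.0, 215.2], [247.0, 261.9], [309.9, 260.2]]
150 []
156 []
162 []
168 []
174 []
180 [(240, 308)]
186 [(237, 311)]
192 [(237, 311)]
198 [(238, 310)]
204 [(238, 310)]
210 [(239, 243), (247, 309)]
216 [(248, 256)]
222 []
228 []
234 [(248, 254), (302, 308)]
240 [(249, 308)]
246 [(249, 307)]
252 [(249, 310)]
258 [(248, 309)]
264 [(226, 236), (247, 310), (322, 332)]
270 [(223, 234), (246, 311), (323, 335)]
276 [(221, 233), (245, 312), (325, 337)]
282 [(219, 231), (244, 313), (326, 339)]
288 [(217, 231), (240, 314), (328, 341)]
294 [(211, 238), (243, 313), (320, 347)]
```

The numeric check agrees with the wrist-fit holder pose to about 1 px. The tool needs to shift about 2.2 mm in tool -y. Correcting that and then descending in stages.

```bash
python3 -m jog '[[[-0.003,-0.023,0.06,0,0,0,1],[-0.003,-0.021,0.08,0,0,0,1],[0,0,0.08,0,0,0,1],[0,0,0.04,0,0,0,1],[0,0,0,0,0,0,1],[0,0,0,0,0,0,1],[0,0,0,0,0,0,1]]]'
python3 - <<'E'
from h import *
from station import snapshot
s=bot.read_state();Rc=R.from_rotvec(s["ee_rot"])
H=[453.5,-271,.408]
print("tcp in holder",R.from_euler('z',-H[2]).apply(s["tcp_pos"]-[H[0],H[1],0]).round(2))
print("pred TCP-cell cols",proj("wrist",Rc.apply([[28,13,-8],[28,-13,-8]])+s["tcp_pos"]).round(1).tolist())
print("pred holder",proj("wrist",place(H,[[33,20,0],[33,-20,0],[30,20,15],[30,-20,15],[29,0,18]])).round(1).tolist())
m=snapshot("wrist").max(2);b=m<70
for r in range(178,262,6):
    xs=np.flatnonzero(b[r,150:420])+150
    d=np.flatnonzero(np.diff(xs)>1);st=np.r_[xs[:1],xs[d+1]] if len(xs) else [];en=np.r_[xs[d],xs[-1:]] if len(xs) else []
    print(r,[(int(a),int(c)) for a,c in zip(st,en) if c-a>3])
print(m[170:270,278].tolist())
E
```

```text
t: 15.53
tcp_pos: [449.3, -271.7, 25.4]
ee_rot: [3.074, 0.646, 0.003]
contact_force: [-0.6, -0.6, -0.7]
finger_gap: 0.285
finger_force: 39.4
tcp in holder [-4.13  1.01 25.39]
pred TCP-cell cols [[307.1, 222.6], [248.9, 222.6]]
pred holder [[243.0, 183.6], [317.5, 184.0], [240.1, 197.1], [320.8, 197.6], [280.5, 201.1]]
178 []
184 [(244, 259)]
190 [(240, 318)]
196 [(239, 320)]
202 [(240, 319)]
208 [(240, 318)]
214 [(241, 261), (297, 318)]
220 []
226 []
232 []
238 [(250, 264), (292, 307)]
244 [(251, 307)]
250 [(251, 307)]
256 [(249, 309)]
[170, 170, 167, 164, 162, 162, 162, 161, 162, 162, 165, 163, 160, 143, 82, 27, 23, 22, 20, 21, 20, 21, 23, 25, 28, 33, 27, 29, 34, 28, 28, 27, 23, 27, 32, 29, 27, 31, 34, 31, 37, 50, 67, 84, 87, 89, 90, 88, 89, 89, 91, 105, 129, 144, 134, 104, 89, 89, 91, 88, 91, 102, 127, 147, 152, 152, 150, 145, 127, 85, 44, 35, 32, 28, 35, 29, 34, 34, 34, 32, 33, 29, 28, 30, 33, 31, 30, 30, 31, 32, 33, 28, 29, 32, 32, 32, 29, 28, 28, 31]
```

Aligned: the cell's middle is at column 279 and the holder's at 279.4, and along its length it's within about 1 mm. Lowering slowly.

```bash
python3 -m jog '[[[0,0,0.05,0,0,0,1],[0,0,0.06,0,0,0,1],[0,0,0.05,0,0,0,1],[0,0,0.04,0,0,0,1],[0,0,0.03,0,0,0,1],[0,0,0.02,0,0,0,1],[0,0,0,0,0,0,1],[0,0,0,0,0,0,1]]]'
```

```text
t: 16.25
tcp_pos: [449.3, -271.7, 12.9]
ee_rot: [3.074, 0.646, 0.003]
contact_force: [-0.1, 0.4, 0.0]
finger_gap: 0.29
finger_force: 39.4
```

```bash
python3 -m jog '[[[0,0,0.015,0,0,0,1],[0,0,0.015,0,0,0,1],[0,0,0,0,0,0,1],[0,0,0,0,0,0,1]]]'; python3 -m jog '[[[0,0,0.012,0,0,0,1],[0,0,0.01,0,0,0,1],[0,0,0,0,0,0,1],[0,0,0,0,0,0,1]]]'
```

```text
t: 16.58
tcp_pos: [449.3, -271.7, 11.4]
ee_rot: [3.074, 0.646, 0.003]
contact_force: [0.7, 0.3, 0.2]
finger_gap: 0.284
finger_force: 39.4
t: 16.92
tcp_pos: [449.3, -271.6, 10.3]
ee_rot: [3.074, 0.646, 0.003]
contact_force: [-0.8, 0.2, -0.3]
finger_gap: 0.284
finger_force: 39.4
```

```bash
python3 -m jog '[[[0,0,0.014,0,0,0,1],[0,0,0,0,0,0,1],[0,0,0,0,0,0,1]]]'; python3 -m jog '[[[0,0,0.014,0,0,0,1],[0,0,0,0,0,0,1],[0,0,0,0,0,0,1]]]'
```

```text
t: 17.17
tcp_pos: [449.3, -271.7, 9.6]
ee_rot: [3.074, 0.646, 0.003]
contact_force: [-0.3, -0.8, -1.4]
finger_gap: 0.288
finger_force: 39.4
t: 17.42
tcp_pos: [449.3, -271.7, 9.4]
ee_rot: [3.073, 0.646, 0.003]
contact_force: [-1.6, 1.2, 7.8]
finger_gap: 0.289
finger_force: 40.4
```

Contact at z = 9.4, where the cell should rest on the base (a post or wall would have touched above about 20). Opening gently: the fingers have about 20 mm of free side space through the gaps.

```bash
python3 -m jog '[[[0,0,0,0,0,0,0.4],[0,0,0,0,0,0,0.35],[0,0,0,0,0,0,0.3],[0,0,0,0,0,0,0.2],[0,0,0,0,0,0,0.1],[0,0,0,0,0,0,0],[0,0,0,0,0,0,0],[0,0,0,0,0,0,0]]]' 20
python3 -m jog '[[[0,0,-0.05,0,0,0,0],[0,0,-0.1,0,0,0,0],[0,0,-0.2,0,0,0,0],[0,0,-0.4,0,0,0,0],[0,0,-0.5,0,0,0,0],[0,0,-0.5,0,0,0,0],[0,0,-0.5,0,0,0,0],[0,0,-0.5,0,0,0,0],[0,0,-0.3,0,0,0,0],[0,0,0,0,0,0,0],[0,0,0,0,0,0,0],[0,0,0,0,0,0,0]]]'
python3 - <<'E'
from h import *
from station import snapshot
import cv2
m=snapshot("wrist");cv2.imwrite("pics/w7.png",m[:,:,::-1])
H=[453.5,-271,.408]
def pr(n):
  print(n,"cell seated: ends top/mid",proj(n,place(H,[[25,0,18],[-25,0,18],[25,13,18],[25,-13,18],[-25,13,18],[-25,-13,18],[25,0,31],[-25,0,31],[33,0,18],[-33,0,18]])).round(1).tolist())
pr("wrist")
g=m.max(2);q=proj("wrist",place(H,[[0,0,31]]))[0];c=int(q[0]);r=int(q[1])
print("col",c,[(i,int(g[i,c])) for i in range(r-75,r+75,2) if 0<=i<420])
print("row",r,[(i,int(g[r,i])) for i in range(c-50,c+50,2)])
E
```

```text
t: 18.08
tcp_pos: [449.3, -271.7, 8.8]
ee_rot: [3.074, 0.646, 0.003]
contact_force: [1.0, 0.5, 0.1]
finger_gap: 0.498
finger_force: 0.0
t: 19.08
tcp_pos: [448.7, -271.3, 161.1]
ee_rot: [3.074, 0.646, 0.002]
contact_force: [0.2, 0.1, -0.2]
finger_gap: 0.498
finger_force: 0.0
wrist cell seated: ends top/mid [[280.4, 158.4], [279.9, 211.5], [265.8, 158.4], [295.0, 158.6], [266.0, 211.4], [293.9, 211.6], [280.5, 161.1], [280.0, 216.4], [280.5, 149.6], [279.9, 219.5]]
col 280 [(114, 157), (116, 161), (118, 161), (120, 161), (122, 158), (124, 161), (126, 165), (128, 164), (130, 164), (132, 160), (134, 158), (136, 161), (138, 164), (140, 161), (142, 160), (144, 157), (146, 122), (148, 37), (150, 26), (152, 30), (154, 26), (156, 57), (158, 114), (160, 103), (162, 137), (164, 130), (166, 35), (168, 29), (170, 27), (172, 30), (174, 32), (176, 27), (178, 28), (180, 31), (182, 33), (184, 28), (186, 30), (188, 27), (190, 30), (192, 29), (194, 30), (196, 31), (198, 22), (200, 30), (202, 31), (204, 33), (206, 30), (208, 26), (210, 31), (212, 52), (214, 129), (216, 87), (218, 49), (220, 141), (222, 161), (224, 156), (226, 154), (228, 157), (230, 156), (232, 161), (234, 161), (236, 160), (238, 160), (240, 164), (242, 157), (244, 153), (246, 154), (248, 156), (250, 158), (252, 160), (254, 162), (256, 160), (258, 154), (260, 156), (262, 156)]
row 189 [(230, 160), (232, 160), (234, 162), (236, 160), (238, 162), (240, 163), (242, 162), (244, 162), (246, 161), (248, 160), (250, 157), (252, 159), (254, 160), (256, 163), (258, 162), (260, 162), (262, 120), (264, 37), (266, 26), (268, 23), (270, 25), (272, 31), (274, 26), (276, 28), (278, 33), (280, 27), (282, 29), (284, 26), (286, 20), (288, 27), (290, 25), (292, 16), (294, 14), (296, 80), (298, 102), (300, 103), (302, 105), (304, 125), (306, 157), (308, 161), (310, 162), (312, 163), (314, 166), (316, 162), (318, 157), (320, 160), (322, 158), (324, 161), (326, 158), (328, 155)]
```

The released cell reads flat in the holder: its steel ends are at rows 163 and 215, against predictions of 161 and 216 for a seated cell, and both end walls are visible beyond them. The tool is clear at z = 161 mm with no contact, so I'll hand in.

```bash
python3 -c "
from station import job
print(job.finish_job())"
```

```text
the job is handed in; nothing more can be done
None
```

The thick cell was released from its dispenser, picked out of the pocket and laid flat in the black spare-cell holder, and I handed the job in at about 19 s; no verdict came back, and I aimed no closing picture at the other dispenser or the shelf items, though the arm met no unexpected contact.

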